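# Tilt the board fixture to 30 degrees and pin it

## Robot

A 6-joint arm with a two-finger parallel gripper is mounted at the origin on a cart in front of the work surface, level with it; the furniture and walls round the work are solid. World frame = base frame: x ahead of the robot, y to its left, z up, the work surface at z = 0. Lengths are in mm, angles in degrees, forces in N, time in s.
With the tool pointing down it reaches from about 350 to 850 mm from the base axis. Payload 8.1 kg.
Tool frame: the origin (TCP) lies midway between the tips of the shut fingers; the grasp point (between the pads) lies 19 mm behind it (r.pinch_z is the distance from the TCP to the grasp point, in mm); z points along the fingers, y is the line along which they close (so a half turn about z gives the same grasp; the last joint's range is limited). The gripper opens to 85 mm and grips with 20 to 120 N. Pads are 22 mm wide; open, the fingers measure 114 mm over their backs; the gripper's body (76 mm by 85 mm) begins 54 mm behind the grasp point. The pads swing forward as they close: fully open they stand 13 mm farther back than shut.
Start: joints at [66.326, 7.471, 85.268, -0, 87.261, -4.893], TCP at [193.155, 568.064, 231.292] pointing down, gripper open.
Joint ranges: [-169.43, 169.43], [-51.17, 129.36], [1.28, 143.12], [-76.62, 256.62], [0, 156.53], [-152.29, 152.29]. Speed limits (degrees/s): [136.94, 136.94, 159.86, 180, 180, 180].

## Interface

Orientations are given as [roll, pitch, yaw] about the fixed x, y, z axes, in that order (R = Rz(yaw) Ry(pitch) Rx(roll)).
In Python, from bench import sensors, optics, job, r gives the robot as it stands.
- The arm moves only by the tool play_rows, never from a script. Its argument "motion" is a list that holds one entry, the list of rows, each a list of 6 numbers: the shift along the tool's x, y, z in cm, then the turn, a rotation vector about the tool's x, y, z in degrees. In form: [[[x, y, z, ax, ay, az], ...]]. A call has 1 to 5 rows; each row is the pose to reach, as a shift and turn from the pose commanded when the call began, along the tool's axes at that moment; what a row does not reach only later rows make up. A row lasts 1/10 s, in which the tool goes at most 50 mm and 8.59 degrees, less where a joint would pass 70% of its speed; a pose out of reach is approached as far as the arm can. A call with a gripper value outside its range is refused whole. "jaw" is the opening, from 0 (shut) to 1 (fully open), set as the call begins (left out, the last holds). The fingers move at their own pace and stop on an object; "squeeze" is the grip in N (left out, the last holds). Time passes only in rows, so rows that repeat a pose let the fingers close. It gives the time, the measured TCP pose, the force, the opening and the grip force at its end, in the units of the state.
- sensors.sense(): the state, without advancing time (a new reading comes with each control period).
- optics.snapshot(name): name is "scene" or "top"; returns a dict with "pixels" (400x640x3 uint8, red, green, blue), "mtx" (3x3 intrinsics, pixels), "R" (3x3) and "t" (3): a world point X has camera coordinates R X + t. Camera axes: x right, y down, z forward; pixel columns grow to the right and rows downward; lengths in mm; the calibration is good to about 2 mm. A picture is of the moment at which its call begins. There is no depth.
- job.hand_in(): hands the job in; it is judged then, once.
The state is a dict: "time": time; "joint_pos": joint angles; "qd": joint speeds; "joint_efforts": joint torques, N m; "tool_pos": TCP position; "tcp_rot": TCP orientation; "ft_force": force on the tool from outside, world axes, zero at the start; "wrist_torque": the same for the moment, N m; "finger_gap": finger opening in mm; "grip_force": force on a finger pad.
Only numpy, scipy, OpenCV 4.12 (cv2) and the standard library are available. Lean on these libraries where they do the work, as an engineer would, in place of code of your own. Each camera call takes 0.05 s, during which the arm holds its last target. There are 200 camera calls.

## Task

Swing the tilting circuit-board fixture by its crank to the 30-degree position, board facing the robot, so that the yellow notch of its index wheel lies under the sloping bushing. Then take the red-handled locking pin from its stand and push it through the bushing into that notch, fully home with its collar against the bushing, and let go. Do not knock the label roll, the side cutters or the eraser out of place.

Things in the scene. Friction and masses are not known exactly. Their poses are not given: they have to be found in the camera images.
- fixture: Trunnion board fixture fixed to the bench: aluminium base plate 150 (x) x 240 (y) x 12 mm with two blue bearing posts at y = +-88 mm. Origin: centre of the underside of the base plate; z up, y along the trunnion axis (to the left at yaw 0), -x is the side toward the robot. The trunnion axis lies 130 mm above the origin, parallel to y.
- cradle (a joint): Tilt of the board cradle about the trunnion axis, rad. 0 = board level; positive swings the top of wheel and crank toward -x of the fixture, so that the board faces the robot. Range -0.6 to 1.1. Friction holds it where it is left (0.25 N m to turn, some 3 N at the crank grip). Wanted: 0.524 (30 degrees).
- crank_grip (a point): Middle of the crank's grip: black round rod, 14 mm diameter, 54 mm long, parallel to the fixture's y, 18 mm cap at its free +y end; the crank arm's face is 27 mm to the -y side. 95 mm from the trunnion axis, at y = +138 mm of the fixture; at cradle 0 it leans 10 degrees from straight up toward +x, and turns with the cradle.
- bushing (a point): Fixed steel block 32 x 32 x 28 mm on the arm of the -y post, with a 12 mm through hole, 3 mm chamfer at the mouth. Origin: centre of the hole at its inner (wheel) end; z points out along the hole, 35 degrees from vertical toward -x of the fixture; mouth at z = +28 mm; y is the fixture's y. The pin goes in here, tip first.
- pin: Loose locking pin, 96 mm long, about 80 g, round. Origin at the tip, z toward the handle. Steel shank 10 mm diameter, z = 0 to 46 mm (first 7 mm tapered to 4 mm), collar 20 mm diameter to 51 mm, red handle 22 mm diameter from 51 to 96 mm. Starts upright in its stand. Fully home, the collar sits on the bushing's mouth, tip at z = -18 mm in the bushing's frame.
- pin_stand: Grey block 56 x 56 x 55 mm high on a 72 mm square black foot, fixed to the bench, with an upright 14 mm hole in the middle in which the pin stands (collar on the top, tip 9 mm above the bench). Origin: centre of the underside.
- label_roll: Bystander: roll of white labels lying flat, 56 x 54 x 24 mm. Origin: centre of the underside.
- side_cutters: Bystander: side cutters with red handles lying flat, 45 x 121 x 11 mm. Origin: centre of the underside.
- eraser: Bystander: green and white eraser, 28 x 58 x 13 mm. Origin: centre of the underside.
- wheel (a point): Centre of the steel index wheel (radius 50 mm, 16 mm thick), on the trunnion axis at y = -108 mm of the fixture; its rim is 4 mm from the bushing. 12 notches every 30 degrees, 12 mm wide, 16 mm deep; the 30-degree notch has yellow flanks and is in line with the bushing at cradle 0.524 (others at 0, -0.524). The pin's tapered tip pulls the wheel into line over the last 2 to 3 degrees.
Mind the look-alikes: they are no part of the job. There is more than one size of the pin; the one meant has the size given above.

How it is judged:
By the outcome, as a careful person would: the job done as asked, in the order asked, and still so for the second after the job is handed in, with the robot touching nothing.
It also fails if it takes over 56 s, if anything falls off the work surface, if the arm or the gripper's body presses on something with over 40 N, if the wrist force passes 120 N, or if a joint passes its speed limit or range.

## Working session

There is one attempt and no reset: what is moved stays moved. The work goes in short steps, Python scripts to look and compute and a tool call to move; the robot and the scene stay as the last step left them, time stands still between calls to the robot, and variables do not carry over. Pictures are saved under pics/ and viewed, at most 10 in all, crops included, and the job is handed in when it is done.

Besides the shell and the picture viewer there is one more tool, called after "Request:" by a JSON object that holds its "fn" and its "kwargs", one argument or row to a line. play_rows: Moves the arm, as the interface text tells. Its arguments: {"type":"object","properties":{"motion":{"type":"array","items":{"type":"array","items":{"type":"array","items":{"type":"number"}}}},"jaw":{"type":"number"},"squeeze":{"type":"number"}},"required":["motion"]}

```bash
ls; mkdir -p pics
python3 - <<'E'
from bench import sensors, optics, job, r
import cv2,numpy as np
for n in("scene","top"):
    s=optics.snapshot(n); cv2.imwrite(f"pics/{n}0.png",s["pixels"][:,:,::-1]); print(n,s["mtx"].tolist(),s["R"].round(4).tolist(),s["t"].round(1).tolist(), (-s["R"].T@s["t"]).round(0))
print(sensors.sense(), r.pinch_z)
E
```

```text
pics
scene [[497.3204793811707, 0.0, 316.73557526808906], [0.0, 497.3204793811707, 197.21939736741174], [0.0, 0.0, 1.0]] [[0.7806, -0.6245, 0.0262], [-0.2168, -0.3098, -0.9257], [0.5863, 0.7169, -0.3772]] [-397.3, 288.9, 924.4] [-169. -821.  627.]
top [[520.883740233191, 0.0, 321.2616369182127], [0.0, 520.883740233191, 184.03901864501543], [0.0, 0.0, 1.0]] [[-0.0141, -0.9998, -0.0102], [-0.985, 0.0156, -0.1717], [0.1718, 0.0076, -0.9851]] [77.1, 544.8, 1332.0] [ 309.   58. 1407.]
{'time': 0.1, 'joint_pos': array([ 6.63277992e+01,  7.51093349e+00,  8.53250044e+01,  2.98913627e-04,
        8.72609344e+01, -4.89300679e+00]), 'qd': array([ 0.11310566, -0.06533056, -0.28653571, -0.05554347,  0.009048  ,
       -0.04174335]), 'joint_efforts': array([ 1.88963546e-03, -5.70957112e+01, -5.01940012e+01, -9.74820318e-05,
        8.39843822e-03,  9.41691781e-06]), 'tool_pos': array([192.92629171, 567.60380698, 230.32890698]), 'tcp_rot': array([-1.79903506e+02, -8.56020665e-03,  1.61220784e+02]), 'ft_force': array([ 0.13852111,  0.78049943, -0.05644647]), 'wrist_torque': array([-0.08632321,  0.00627623,  0.00927669]), 'grip_force': 0.0, 'finger_gap': 85.36797291839272} 18.700000000000003
```

View pics/scene0.png

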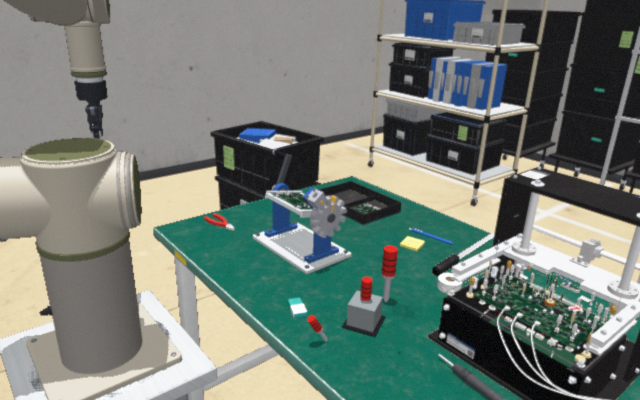

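View pics/top0.png

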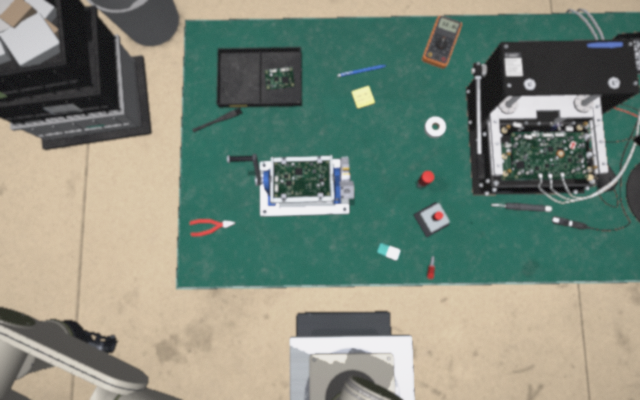

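The pin could be one of three red-handled things. These are the one in the grey stand (scene 367,288 / top 438,216), the tall one standing behind it (scene 389,262 / top 428,178), and the small one lying down (scene 316,325 / top 431,268). By the description it is the one in the grey stand. The fixture is at top (305,185), with the crank at (240,158), the wheel and bushing at (346,180), the eraser at (389,252), the cutters at (212,228) and the roll at (435,127).

Run:
```python
import cv2,numpy as np
a=cv2.imread("pics/top0.png");b=cv2.imread("pics/scene0.png")
c1=cv2.resize(a[145:225,220:360],None,fx=5.5,fy=5.5,interpolation=cv2.INTER_CUBIC)[:,:770]
cv2.imwrite("pics/c_top.png",c1)
p=cv2.resize(b[170:280,240:360],None,fx=5,fy=5,interpolation=cv2.INTER_CUBIC)
q=cv2.resize(b[240:350,295:335+70][:, :],None,fx=1.8,fy=1.8)
cv2.imwrite("pics/c_scene.png",np.hstack([p,np.vstack([q,np.zeros((550-q.shape[0],q.shape[1],3),np.uint8)])]))
```

```text
(no output)
```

View pics/c_top.png

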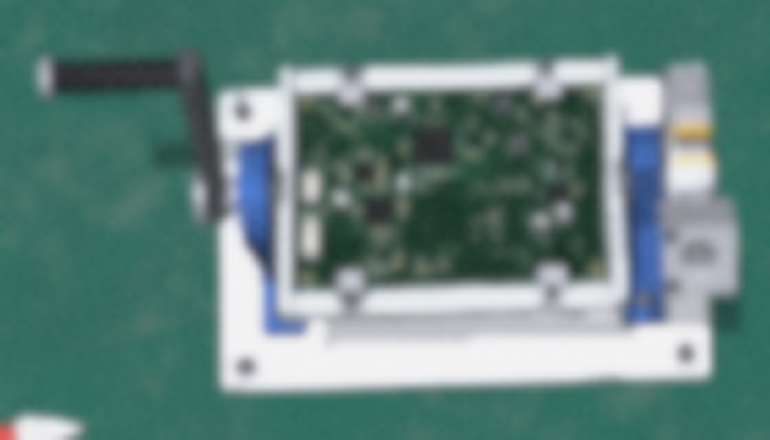

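View pics/c_scene.png

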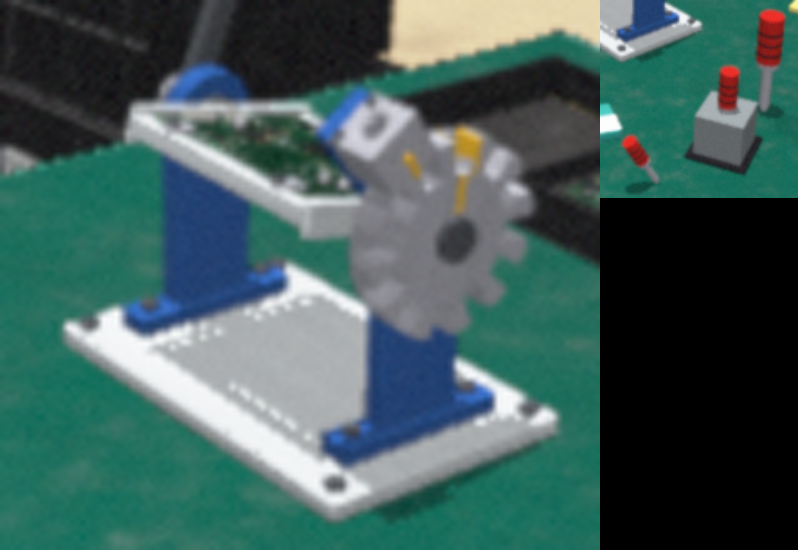

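Both crops confirm the choice: the pin in the grey block has the short 45 mm handle. The crank grip runs from (48,77) to (180,73) in the top crop, and the plate corners are at (220,390), (711,378) and (220,90). The yellow notch sits on the far side of the bushing.

```bash
cat > h.py <<'E'
from bench import sensors, optics, job, r
import cv2,numpy as np
from scipy.spatial.transform import Rotation as Ro
def ray(s,u,v):
    d=s["R"].T@np.linalg.solve(s["mtx"],[u,v,1.]); return -s["R"].T@s["t"],d
def onz(s,u,v,z):
    c,d=ray(s,u,v); return c+d*(z-c[2])/d[2]
def tri(l):
    A=0;b=0
    for c,d in l:
        d=d/np.linalg.norm(d);P=np.eye(3)-np.outer(d,d);A=A+P;b=b+P@c
    return np.linalg.solve(A,b)
def proj(s,X):
    p=s["mtx"]@(s["R"]@np.asarray(X,float)+s["t"]); return p[:2]/p[2]
def red(s,x0,y0,x1,y1):
    h=cv2.cvtColor(s["pixels"],cv2.COLOR_RGB2HSV)[y0:y1,x0:x1]
    m=(((h[...,0]<8)|(h[...,0]>172))&(h[...,1]>150)&(h[...,2]>70)).astype(np.uint8)
    k,l,st,c=cv2.connectedComponentsWithStats(m); i=1+np.argmax(st[1:,4])
    return c[i]+[x0,y0],st[i]+[x0,y0,0,0,0]
def rel(pos,rpy=None):
    "shift (cm) and rotvec (deg) in tool axes from the present pose"
    s=sensors.sense(); R0=Ro.from_euler('xyz',s["tcp_rot"],degrees=True)
    d=R0.inv().apply(np.asarray(pos)-s["tool_pos"])/10
    a=np.zeros(3) if rpy is None else (R0.inv()*(rpy if isinstance(rpy,Ro) else Ro.from_euler('xyz',rpy,degrees=True))).as_rotvec(degrees=True)
    return d.round(2),a.round(2)
E
python3 - <<'E'
from h import *
T=optics.snapshot("top");S=optics.snapshot("scene")
tp=lambda u,v:((u+.5)/5.5-.5+220,(v+.5)/5.5-.5+145)
sp=lambda u,v:((u+.5)/5-.5+240,(v+.5)/5-.5+170)
for n,p in dict(NL=(220,390),NR=(711,378),FL=(220,90),hFL=(242,110),hNL=(247,366),hNR=(685,352)).items(): print(n,onz(T,*tp(*p),12).round(1))
for n,p in dict(L=(65,335),N=(337,518),F=(556,422)).items(): print("scene",n,onz(S,*sp(*p),10).round(1))
for z in(219,224): print("grip",z,[onz(T,*tp(*p),z).round(1) for p in((48,77),(115,76),(178,74))])
print("wheel c scene ray", [(lambda c,d:(c+d*(-1)).round(3))(*ray(S,*sp(457,240)))])
a,sa=red(T,425,205,455,228);b,sb=red(S,355,270,376,303);print(a,sa,b,sb)
print("pin handle top", onz(T,*a,105).round(1), onz(S,*b,82).round(1))
for n,x in (("roll",onz(T,435,127,12)),("eraser",onz(T,389,252,10)),("cutters",onz(T,212,228,5)),("tall",onz(T,428,178,140))):print(n,x.round(0))
E
```

```text
NL [468.8 236.4  12. ]
NR [471.   -3.9  12. ]
FL [619.1 237.4  12. ]
hFL [608.7 226.4  12. ]
hNL [480.4 223.3  12. ]
hNR [484.    8.5  12. ]
scene L [467.2 228.6  10. ]
scene N [469.6 -11.5  10. ]
scene F [619.   -2.7  10. ]
grip 219 [array([579.9, 284.1, 219. ]), array([579.8, 255.5, 219. ]), array([580.3, 228.7, 219. ])]
grip 224 [array([578.7, 283.1, 224. ]), array([578.7, 254.7, 224. ]), array([579.1, 228. , 224. ])]
wheel c scene ray [array([-169.756, -821.983,  627.017])]
[437.53846154 215.56410256] [434 213   8   6  39] [366.02843602 287.87677725] [361 277  11  24 211]
pin handle top [ 451.2 -221.6  105. ] [ 456.4 -221.4   82. ]
roll [ 707. -247.   12.]
eraser [ 366. -108.   10.]
cutters [438. 366.   5.]
tall [ 541. -195.  140.]
```

```bash
python3 -c "
from h import *
print(rel([581,255,285],[180,0,90.5]))"
```

```text
(array([-46.8 , -17.12,  -5.43]), array([-7.000e-02,  3.000e-02,  7.072e+01]))
```

Request:
{"fn": "play_rows", "kwargs": {
  "motion": [
    [[-4,-1.5,-2.5,0,0,7],[-8,-3,-4.5,0,0,14],[-12,-4.5,-5.4,0,0,21],[-16.5,-6,-5.4,0,0,28],[-21,-7.7,-5.4,0,0,35]]
  ],
  "jaw": 1
}}

```text
time: 0.7
tool_pos: [368.4, 426.6, 285.9]
tcp_rot: [179.9, -0.0, 126.0]
ft_force: [0.9, 0.7, -0.7]
finger_gap: 85.4
grip_force: 0.0
```

```bash
python3 -c "
from h import *
print(sensors.sense()['tool_pos'],rel([581,255,285],[180,0,90.5]))"
```

```text
[368.40404483 426.58914748 285.8575265 ] (array([-26.37,   7.13,   0.09]), array([ 6.000e-02, -3.000e-02,  3.547e+01]))
```

Request:
{"fn": "play_rows", "kwargs": {
  "motion": [
    [[-4.6,1.2,0,0,0,7],[-9.2,2.4,0,0,0,14],[-13.8,3.7,0,0,0,21],[-18.4,5,0,0,0,28],[-22.9,6.2,0,0,0,35.4]]
  ]
}}

```text
time: 1.2
tool_pos: [553.8, 277.9, 285.1]
tcp_rot: [-180.0, 0.0, 90.5]
ft_force: [-0.1, 0.8, 0.1]
finger_gap: 85.6
grip_force: 0.0
```

Request:
{"fn": "play_rows", "kwargs": {
  "motion": [
    [[0,0,0,0,0,0],[0,0,0,0,0,0]]
  ]
}}

```text
time: 1.4
tool_pos: [553.0, 278.4, 284.6]
tcp_rot: [-179.9, 0.0, 90.7]
ft_force: [-0.2, 1.2, -0.3]
finger_gap: 85.6
grip_force: 0.0
```

```bash
python3 -c "
from h import *
print(sensors.sense()['tool_pos'],rel([581,255,200],[180,0,90.5]))"
```

```text
[553.04213833 278.36093715 284.57166551] (array([-2.37,  2.78,  8.45]), array([-0.07,  0.01,  0.22]))
```

Request:
{"fn": "play_rows", "kwargs": {
  "motion": [
    [[-2.4,2.8,0,0,0,0],[-2.4,2.8,3,0,0,0],[-2.4,2.8,6,0,0,0],[-2.4,2.8,8.4,0,0,0],[-2.4,2.8,8.4,0,0,0]]
  ]
}}

```text
time: 1.9
tool_pos: [577.4, 256.3, 196.5]
tcp_rot: [-179.6, 0.1, 91.0]
ft_force: [-1.0, -0.2, 0.2]
finger_gap: 85.6
grip_force: 0.0
```

Run:
```python
from h import *
S=optics.snapshot("scene")["pixels"][150:250,220:360];T=optics.snapshot("top")["pixels"][130:230,220:360]
cv2.imwrite("pics/g1.png",np.vstack([cv2.resize(x,None,fx=3,fy=3,interpolation=cv2.INTER_CUBIC) for x in(S,T)])[:,:,::-1])
```

```text
(no output)
```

View pics/g1.png

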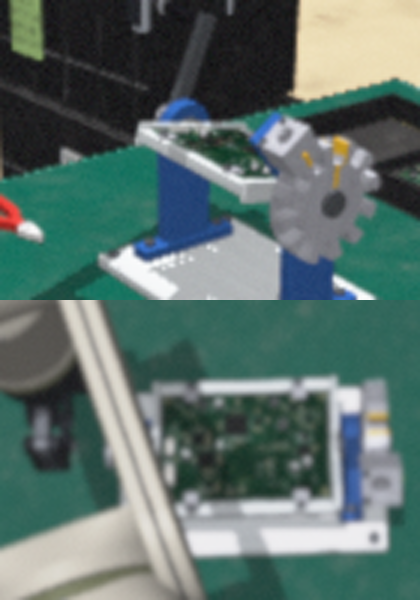

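The scene crop shows the crank still at rest, with its arm top at (200,20). The black gripper is barely visible against the cabinet, and in the top view the wrist hides the crank grip. I'll close gently and read the finger gap.

Request:
{"fn": "play_rows", "kwargs": {
  "motion": [
    [[0,0,0,0,0,0],[0,0,0,0,0,0],[0,0,0,0,0,0],[0,0,0,0,0,0],[0,0,0,0,0,0]]
  ],
  "jaw": 0,
  "squeeze": 25
}}

```text
time: 2.5
tool_pos: [581.0, 255.9, 201.7]
tcp_rot: [180.0, -0.0, 90.8]
ft_force: [1.8, 0.3, 4.6]
finger_gap: 12.7
grip_force: 28.0
```

Request:
{"fn": "play_rows", "kwargs": {
  "motion": [
    [[0,0,0,0,0,0],[0,0,0,0,0,0],[0,0,0,0,0,0],[0,0,0,0,0,0],[0,0,0,0,0,0]]
  ]
}}

```text
time: 3.0
tool_pos: [581.0, 255.9, 201.7]
tcp_rot: [180.0, -0.0, 90.8]
ft_force: [-0.7, -0.8, 4.5]
finger_gap: 12.9
grip_force: 24.9
```

Request:
{"fn": "play_rows", "kwargs": {
  "motion": [
    [[0,-0.6,-0.2,0,0,0],[0,-1.3,-0.45,0,0,0],[0,-2.05,-0.6,0,0,0],[0,-2.7,-0.7,0,0,0],[0,-3.4,-0.75,0,0,0]]
  ]
}}

```text
time: 3.5
tool_pos: [548.5, 255.4, 210.6]
tcp_rot: [179.7, -0.1, 90.8]
ft_force: [5.2, 0.1, 6.0]
finger_gap: 12.9
grip_force: 25.7
```

Request:
{"fn": "play_rows", "kwargs": {
  "motion": [
    [[0,-0.8,0,0,0,0],[0,-1.5,0.05,0,0,0],[0,-2.3,0.2,0,0,0],[0,-2.95,0.35,0,0,0],[0,-3.6,0.55,0,0,0]]
  ]
}}

```text
time: 4.0
tool_pos: [511.1, 254.9, 204.0]
tcp_rot: [179.9, -0.0, 90.8]
ft_force: [3.6, -0.8, 6.5]
finger_gap: 12.8
grip_force: 26.0
```

Request:
{"fn": "play_rows", "kwargs": {
  "motion": [
    [[0,0,0,0,0,0],[0,0,0,0,0,0],[0,0,0,0,0,0]]
  ]
}}

```text
time: 4.3
tool_pos: [510.0, 254.9, 203.7]
tcp_rot: [-179.9, 0.0, 90.8]
ft_force: [-2.0, -0.7, 7.1]
finger_gap: 12.8
grip_force: 26.1
```

Run:
```python
from h import *
S=optics.snapshot("scene")["pixels"][175:265,280:370];T=optics.snapshot("top")["pixels"][140:230,270:360]
cv2.imwrite("pics/g2.png",np.hstack([cv2.resize(x,None,fx=4.4,fy=4.4,interpolation=cv2.INTER_CUBIC) for x in(S,T)])[:,:,::-1])
```

```text
(no output)
```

View pics/g2.png

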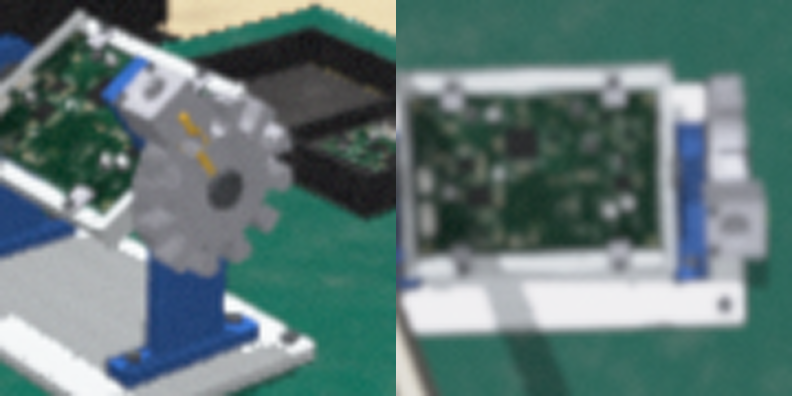

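The cradle has swung. The yellow notch flanks now point at the bushing, at (190,122) and (207,162) in the left crop, with the hub at (225,188). I'll check the angle by comparing with projected model points.

Run:
```python
from h import *
S=optics.snapshot("scene")
f=lambda X:Ro.from_euler('z',.5,degrees=True).apply(X)+[545,117,0]
h=cv2.cvtColor(S["pixels"],cv2.COLOR_RGB2HSV)
m=((h[...,0]>15)&(h[...,0]<30)&(h[...,1]>140)&(h[...,2]>90)).astype(np.uint8); m[:180]=0;m[240:]=0;m[:,:305]=0;m[:,350:]=0
k,l,st,c=cv2.connectedComponentsWithStats(m); print(st[1:],c[1:].round(1)); print(np.argwhere(m)[:,::-1].tolist())
d=(h[...,2]<75).astype(np.uint8); d[:208]=0;d[230:]=0;d[:,:322]=0;d[:,342:]=0
k,l,st,c=cv2.connectedComponentsWithStats(d); print("hub",st[1:],c[1:].round(1))
print("hub proj",[proj(S,f([0,y,130])).round(1) for y in(-116,-120,-126)])
for th in(27,30,33):
  a=np.radians(35+th-30); u=np.array([-np.sin(a),0,np.cos(a)]); v=np.array([np.cos(a),0,np.sin(a)])
  print(th,[ [proj(S,f(np.array([0,-116,130])+rr*u+w*v)).round(1).tolist() for rr in(34,50)] for w in(-6,6)])
# bushing block face corners (outer y side)
a=np.radians(35); u=np.array([-np.sin(a),0,np.cos(a)]); print("mouth",proj(S,f(np.array([0,-108,130])+82*u)).round(1))
```

```text
[[321 201   4   4   6]
 [325 210   3   4   5]] [[322.2 202.7]
 [326.2 211.6]]
[[321, 201], [321, 202], [322, 202], [322, 203], [323, 204], [324, 204], [325, 210], [326, 211], [326, 212], [327, 212], [327, 213]]
hub [[328 215   7   7  34]] [[331.1 217.9]]
hub proj [array([329.9, 218. ]), array([331. , 218.5]), array([332.6, 219.4])]
27 [[[322.9, 210.5], [320.3, 206.0]], [[326.2, 207.0], [323.7, 202.5]]]
30 [[[322.4, 211.1], [319.6, 206.9]], [[325.7, 207.4], [322.9, 203.2]]]
33 [[[322.0, 211.7], [318.9, 207.8]], [[325.2, 207.9], [322.1, 203.9]]]
mouth [313.2 195.3]
```

Request:
{"fn": "play_rows", "kwargs": {
  "motion": [
    [[0,0,0,0,0,0],[0,0,0,0,0,0],[0,0,0,0,0,0]]
  ],
  "jaw": 0.7
}}

```text
time: 4.75
tool_pos: [510.1, 254.7, 202.4]
tcp_rot: [-179.9, 0.0, 90.8]
ft_force: [0.4, -0.0, -0.7]
finger_gap: 55.7
grip_force: 0.0
```

Request:
{"fn": "play_rows", "kwargs": {
  "motion": [
    [[0,0,-2,0,0,0],[0,0,-5,0,0,0],[0,0,-9,0,0,0],[0,0,-9,0,0,0]]
  ]
}}

```text
time: 5.15
tool_pos: [512.9, 255.7, 299.8]
tcp_rot: [179.5, -0.2, 90.8]
ft_force: [0.3, 0.1, 0.4]
finger_gap: 59.9
grip_force: 0.0
```

Run:
```python
from h import *
print(rel([455,-221.5,290],[180,0,0.5]))
f=lambda X:Ro.from_euler('z',.5,degrees=True).apply(X)+[545,117,0]
T=optics.snapshot("top");S=optics.snapshot("scene")
for th in(-12,27,30,33):
  a=np.radians(10-th);X=np.array([np.sin(a)*95,138,130+95*np.cos(a)]);print(th,"grip top",proj(T,f(X)).round(1))
  a=np.radians(35+th-30); print("mark",[proj(S,f([-np.sin(a)*q,-116,130+q*np.cos(a)])).round(1).tolist() for q in(13,20,27)])
h=cv2.cvtColor(T["pixels"],cv2.COLOR_RGB2HSV)[140:200,215:262]
m=((h[...,2]<70)).astype(np.uint8);k,l,st,c=cv2.connectedComponentsWithStats(m);print(st[1:]+[215,140,0,0,0],c[1:].round(1)+[215,140])
cv2.imwrite("pics/g3.png",cv2.resize(np.hstack([T["pixels"][135:225,225:355],S["pixels"][165:255,255:365]]),None,fx=3.2,fy=3.2,interpolation=cv2.INTER_CUBIC)[:,:,::-1])
```

```text
(array([-47.64,  -6.49,   0.77]), array([ 0.23, -0.53, 90.32]))
-12 grip top [240.7 158.7]
mark [[330.6, 212.9], [331.0, 210.2], [331.4, 207.4]]
27 grip top [240.4 185.2]
mark [[327.9, 214.5], [326.8, 212.6], [325.7, 210.7]]
30 grip top [240.5 187.3]
mark [[327.7, 214.7], [326.5, 212.9], [325.3, 211.1]]
33 grip top [240.6 189.4]
mark [[327.5, 214.9], [326.2, 213.2], [324.9, 211.5]]
[[217 176  25  24 252]
 [257 177   3   6  12]] [[231.1 187.6]
 [258.4 179.2]]
```

View pics/g3.png

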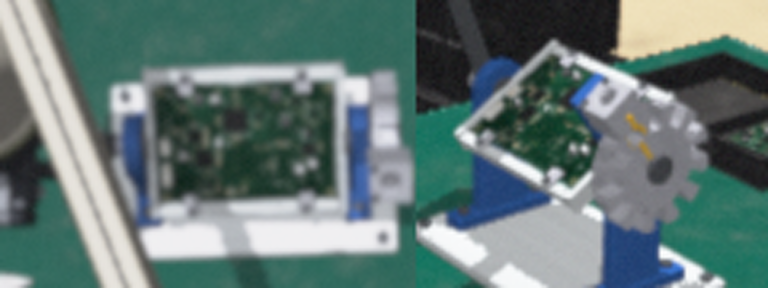

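The marks on the bushing and wheel line up towards the hub: right crop (635,122), (647,150) and (660,170). I'll read the crank angle from the top view once the arm is clear, so on to the pin.

Request:
{"fn": "play_rows", "kwargs": {
  "motion": [
    [[-4.4,-0.6,0,0,0,8],[-8.8,-1.2,0,0,0,16],[-13.2,-1.8,0,0,0,24],[-17.6,-2.4,0,0,0,32],[-22,-3,0,0,0,40]]
  ]
}}

```text
time: 5.75
tool_pos: [482.6, 33.0, 291.2]
tcp_rot: [-179.9, 0.1, 50.5]
ft_force: [0.6, -0.4, 0.3]
finger_gap: 59.8
grip_force: 0.0
```

```bash
python3 -c "
from h import *
print(sensors.sense()['tool_pos'],rel([455,-221.5,250],[180,0,0.5]))"
```

```text
[482.58881296  32.96645097 291.21590483] (array([-21.39,  14.06,   4.13]), array([-0.09,  0.16, 50.01]))
```

Request:
{"fn": "play_rows", "kwargs": {
  "motion": [
    [[-3.6,2.3,0,0,0,8],[-7.2,4.7,0,0,0,16],[-10.8,7,0,0,0,24],[-14.4,9.4,1,0,0,32],[-18,11.7,2,0,0,40]]
  ]
}}

```text
time: 6.25
tool_pos: [459.9, -180.4, 271.4]
tcp_rot: [-179.9, 0.1, 10.5]
ft_force: [0.1, -0.1, -0.4]
finger_gap: 59.5
grip_force: 0.0
```

Request:
{"fn": "play_rows", "kwargs": {
  "motion": [
    [[0,0,0,0,0,5],[0,0,0,0,0,10],[0,0,0,0,0,10],[0,0,0,0,0,10]]
  ]
}}

```text
time: 6.65
tool_pos: [460.5, -178.7, 272.0]
tcp_rot: [-179.9, 0.1, 1.0]
ft_force: [0.5, 0.9, 0.2]
finger_gap: 59.8
grip_force: 0.0
```

Run:
```python
from h import *
print(sensors.sense()['tool_pos'],rel([455,-221.5,150],[180,0,0.5]))
T=optics.snapshot("top");S=optics.snapshot("scene")
h=cv2.cvtColor(T["pixels"],cv2.COLOR_RGB2HSV)[165:205,215:262]
m=((h[...,2]<75)).astype(np.uint8);k,l,st,c=cv2.connectedComponentsWithStats(m);print(st[1:]+[215,165,0,0,0],c[1:].round(1)+[215,165])
for x in (235,240,245):print(x,T["pixels"][178:198,x].sum(1).tolist())
```

```text
[ 460.46813576 -178.65059485  272.00836775] (array([-0.6 ,  4.29, 12.2 ]), array([-0.06,  0.11,  0.47]))
[[255 178   5  11  32]
 [230 185  23   6 121]] [[257.2 182.5]
 [241.2 187.8]]
235 [262, 266, 264, 264, 262, 257, 244, 208, 171, 165, 164, 143, 145, 191, 230, 241, 247, 256, 248, 245]
240 [253, 256, 250, 266, 274, 272, 251, 195, 160, 160, 156, 148, 156, 200, 229, 242, 250, 249, 243, 241]
245 [280, 291, 294, 301, 295, 280, 238, 187, 151, 160, 144, 144, 159, 200, 240, 254, 252, 256, 256, 256]
```

Request:
{"fn": "play_rows", "kwargs": {
  "motion": [
    [[-0.3,2,4,0,0,0.5],[-0.6,4.3,8,0,0,0.5],[-0.6,4.3,12.2,0,0,0.5],[-0.6,4.3,12.2,0,0,0.5],[-0.6,4.3,12.2,0,0,0.5]]
  ]
}}

```text
time: 7.25
tool_pos: [455.2, -221.4, 151.4]
tcp_rot: [-179.9, 0.1, 0.4]
ft_force: [0.3, 0.6, 1.2]
finger_gap: 60.0
grip_force: 0.0
```

```bash
python3 -c "
from h import *
print(sensors.sense()['tool_pos'],rel([455,-221.5,69],[180,0,0.5]))
S=optics.snapshot('scene')['pixels'][190:350,290:450]
cv2.imwrite('pics/p1.png',cv2.resize(S,None,fx=3.5,fy=3.5,interpolation=cv2.INTER_CUBIC)[:,:,::-1])"
```

```text
[ 455.24865783 -221.41492049  151.44071665] (array([-0.01,  0.02,  8.24]), array([-0.07,  0.09, -0.11]))
```

View pics/p1.png

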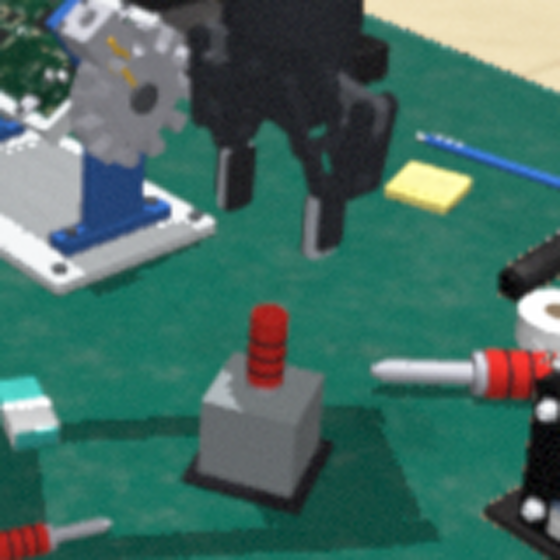

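The pin stands in its block at crop (268,345), with the gripper above it. The tall look-alike, which stood at scene (389,262), now lies with its shaft at crop (430,370). I'll check the top view for where it ended up and whether the roll moved.

Run:
```python
from h import *
S=optics.snapshot("scene");T=optics.snapshot("top")
print("roll proj",proj(S,[707,-247,12]))
o=cv2.imread("pics/top0.png")
print("rolldiff",np.abs(T["pixels"][115:140,422:448].astype(int)-o[115:140,422:448,::-1]).max(2).astype(int).max(), "eraser",np.abs(T["pixels"][243:262,377:402].astype(int)-o[243:262,377:402,::-1]).max(),"cutters",np.abs(T["pixels"][217:238,187:235].astype(int)-o[217:238,187:235,::-1]).max())
cv2.imwrite("pics/t2.png",cv2.resize(np.vstack([T["pixels"][100:290,370:520],]),None,fx=3,fy=3,interpolation=cv2.INTER_CUBIC)[:,:,::-1])
```

```text
roll proj [449.58067557 283.64132061]
rolldiff 39 eraser 62 cutters 10
```

View pics/t2.png

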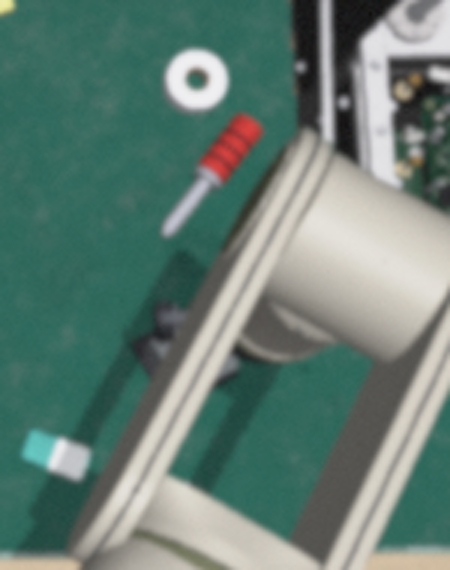

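The tall look-alike toppled onto the bench, with its tip still at top (425,178). The roll (435,127) and the eraser (389,252) are in place and the pin is unaffected. Now I'll grasp the pin.

Request:
{"fn": "play_rows", "kwargs": {
  "motion": [
    [[0,0,3,0,0,0],[0,0,6,0,0,0],[0,0,8.2,0,0,0],[0,0,8.2,0,0,0],[0,0,8.2,0,0,0]]
  ]
}}

```text
time: 7.9
tool_pos: [456.7, -222.5, 71.2]
tcp_rot: [179.9, -0.1, 0.4]
ft_force: [0.7, -0.2, -1.2]
finger_gap: 60.0
grip_force: 0.0
```

Request:
{"fn": "play_rows", "kwargs": {
  "motion": [
    [[0,0,0,0,0,0],[0,0,0,0,0,0],[0,0,0,0,0,0],[0,0,0,0,0,0],[0,0,0,0,0,0]]
  ],
  "jaw": 0,
  "squeeze": 50
}}

```text
time: 8.4
tool_pos: [456.7, -222.7, 71.0]
tcp_rot: [179.9, -0.1, 0.3]
ft_force: [-1.1, 0.3, 6.2]
finger_gap: 20.5
grip_force: 48.6
```

Request:
{"fn": "play_rows", "kwargs": {
  "motion": [
    [[0,0,0,0,0,0],[0,0,0,0,0,0],[0,0,0,0,0,0]]
  ]
}}

```text
time: 8.7
tool_pos: [456.7, -222.7, 71.0]
tcp_rot: [179.9, -0.1, 0.3]
ft_force: [-0.9, 0.6, 6.9]
finger_gap: 21.0
grip_force: 48.6
```

Request:
{"fn": "play_rows", "kwargs": {
  "motion": [
    [[0,0,-1.5,0,0,0],[0,0,-4,0,0,0],[0,0,-8,0,0,0],[0,0,-12,0,0,0],[0,0,-16,0,0,0]]
  ]
}}

```text
time: 9.2
tool_pos: [455.1, -221.8, 231.9]
tcp_rot: [-180.0, -0.0, 0.3]
ft_force: [1.1, -1.5, 0.1]
finger_gap: 20.4
grip_force: 49.5
```

```bash
python3 -c "
from h import *
print(sensors.sense()['tool_pos'],rel([440,-80,290],[180,-35,0.5]))"
```

```text
[ 455.12484683 -221.80168342  231.85301238] (array([ -1.43, -14.19,  -5.81]), array([ 0.05, 35.  , -0.18]))
```

Request:
{"fn": "play_rows", "kwargs": {
  "motion": [
    [[-0.3,-2.8,-1.2,0,7,0],[-0.6,-5.6,-2.4,0,14,0],[-0.9,-8.5,-3.6,0,21,0],[-1.2,-11.3,-4.8,0,28,0],[-1.4,-14.2,-5.8,0,35,0]]
  ]
}}

```text
time: 9.7
tool_pos: [461.2, -86.4, 289.3]
tcp_rot: [-179.4, -34.1, 0.3]
ft_force: [-1.6, 17.8, 35.1]
finger_gap: 21.0
grip_force: 49.9
```

Request:
{"fn": "play_rows", "kwargs": {
  "motion": [
    [[0,0,0,0,0,0],[0,0,0,0,0,0],[0,0,0,0,0,0]]
  ]
}}

```text
time: 10.0
tool_pos: [461.2, -87.8, 290.3]
tcp_rot: [-179.7, -34.1, 0.4]
ft_force: [1.7, -0.2, -0.1]
finger_gap: 20.4
grip_force: 49.7
```

Run:
```python
from h import *
s=sensors.sense();R=Ro.from_euler('xyz',s['tcp_rot'],degrees=True);P=s['tool_pos'];print(P,s['tcp_rot'].round(2))
S=optics.snapshot("scene");T=optics.snapshot("top")
tip=P+R.apply([0,0,62.]);col=P+R.apply([0,0,13.5]);
for X in(tip,col):print("pred",proj(S,X).round(1),proj(T,X).round(1))
c=proj(S,tip).astype(int);x0,y0=c-[55,60]
cv2.imwrite("pics/i1.png",cv2.resize(S["pixels"][y0:y0+90,x0:x0+110],None,fx=6,fy=6,interpolation=cv2.INTER_CUBIC)[:,:,::-1]);print(x0,y0)
print(rel([449,8.2,268.4],[180,-35,.5]))
```

```text
[461.15500417 -87.79963437 290.31762752] [-179.71  -34.06    0.4 ]
pred [340.4 191.3] [389.6 190.2]
pred [331.5 176. ] [392.4 199.5]
285 131
(array([-2.21, -9.61,  1.22]), array([-0.22,  0.9 , -0.1 ]))
```

View pics/i1.png

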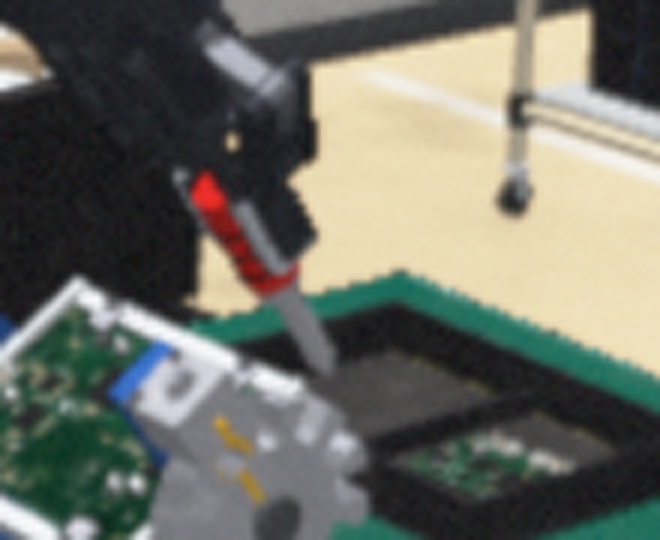

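The crop shows the pin held, with its tip at (335,368), which is scene (340.4,192), and its collar near (275,288). It looks about 5° off the tool axis. I'll fit the shank's midline numerically against the first picture as background.

```bash
cat > pin.py <<'E'
from h import *
def run():
    s=sensors.sense();R=Ro.from_euler('xyz',s['tcp_rot'],degrees=True);P=s['tool_pos']
    S=optics.snapshot("scene")
    return s,R,P,S
def onplane(S,R,P,u,v):
    c,d=ray(S,u,v);n=R.apply([0,1,0]);X=c+d*((P-c)@n)/(d@n);return R.inv().apply(X-P)
E
python3 - <<'E'
from pin import *
s,R,P,S=run();px=S["pixels"].astype(int);bg=cv2.imread("pics/scene0.png")[:,:,::-1].astype(int)
for v in range(158,195):
    row=px[v,314:348];d=np.abs(row-bg[v,314:348]).max(1)
    print(v,''.join('R' if (p[0]>90 and p[0]>2.2*p[1]) else ('s' if (max(p)-min(p)<28 and 85<p.mean()) else ('k' if p.mean()<60 else '.')) for p in row), d.tolist() if v in(182,186,190) else '')
for z in (0,62):print(proj(S,P+R.apply([0,0,z])))
E
```

```text
158 kkkkkkkkkkkkkkkkkkkk.............. 
159 sskkkkkkkkkkkkkkkkkk.............. 
160 ss.kRRRkkkkkkkkkkkk............... 
161 s.kRRRRkkkkkkkkkkkk............... 
162 k.kRRRRRkkkkkkkkkkk............... 
163 k..RRRRRRkkkkkkkkkkks............. 
164 kk.RRRRRRkk..kkkkkkk.............. 
165 kkk.RRRRR.sss.kkkkkkks............ 
166 kkk..RRRRRsssskkkkkkk............. 
167 kkkk..RRRR.sss.kkkkkkks........... 
168 kkkk..RRRRRsssskkkkkkk............ 
169 kkkk...RRRR.sss.kkkkkkks.......... 
170 kkkks.s.Rkkkssss.kkkkkks.......... 
171 kkkk....RRRR.sssskkkkk............ 
172 kkkk.....RRRR.sss.kkks............ 
173 kkkk......RRR.sssskk.............. 
174 kkkk.......RRR.sssss.............. 
175 kkkk.......RRRRssss............... 
176 kkkk........RRR..s................ 
177 kkkk........kRRRRRRR.............s 
178 kkkk.........RRRRR..s........s.... 
179 kkk...........RRR..ss....s........ 
180 kks.............ssssss............ 
181 k.............ssssssss............ 
182 kkks.........s...ssssss.........kk [2, 2, 2, 3, 6, 7, 8, 4, 5, 6, 7, 9, 6, 6, 20, 25, 22, 25, 60, 66, 76, 69, 63, 32, 4, 6, 8, 2, 3, 2, 4, 1, 6, 3]
183 kkkk..ss.s........sssss.....kkkkkk 
184 .kk...............ssssss.kkkkkkkkk 
185 ss.................sssss.kkkkkkkkk 
186 sss..............kk.sssss.kkkkkkkk [185, 162, 132, 91, 53, 22, 11, 3, 4, 3, 4, 3, 4, 9, 4, 5, 4, 2, 8, 27, 71, 84, 91, 95, 81, 50, 13, 5, 4, 4, 5, 2, 3, 3]
187 sssss........kkkkkkk.sssss.kkkkkkk 
188 sssssssss.kkkkkkkkkkksssss.kkkkkkk 
189 ssssssssssskkkkkkkkkk.ssssskkkkkkk 
190 ssssssssssss.kkkkkkkkksssss.kkkkkk [3, 7, 19, 37, 79, 110, 144, 185, 200, 193, 125, 67, 35, 27, 20, 4, 7, 6, 6, 6, 7, 31, 65, 86, 96, 96, 83, 42, 9, 4, 1, 4, 3, 2]
191 sssssssssssssss.kkkkkkkssss.kkk... 
192 sssssssssssssssssskkkkk.sss....... 
193 sssssssssssssssssssss.kk.s........ 
194 ssssssssssssssssssssss............ 
[329.05082154 171.56525985]
[340.49803841 191.17798513]
```

Run:
```python
from pin import *
s,R,P,S=run()
for p in((334.1,182),(336.3,186),(338.1,190),(339.4,193.3),(319.4,163),(325.7,172.5)):print(p,onplane(S,R,P,*p).round(1))
```

```text
(334.1, 182) [-2.   0.  30.1]
(336.3, 186) [-2.3 -0.  42.6]
(338.1, 190) [-3.4 -0.  54.4]
(339.4, 193.3) [-4.7  0.  63.8]
(319.4, 163) [ -8.8  -0.  -34.5]
(325.7, 172.5) [-7.5 -0.  -5. ]
```

Run:
```python
from pin import *
s,R,P,S=run();T=optics.snapshot("top")
M=tri([ray(S,314.6,194.2),ray(T,346.7,190.4)]);print("mouth tri",M.round(1),"model [498.9 8.6 197.2]",proj(T,[498.9,8.6,197.2]),proj(S,M),proj(T,M))
M=(M+[498.9,8.6,197.2])/2
u=Ro.from_euler('z',.5,degrees=True).apply([-np.sin(np.radians(35)),0,np.cos(np.radians(35))])
Rt=Ro.from_euler('xyz',[180,-38,.5],degrees=True)
for k in(25,8,-46):
  tip=M+k*u; tcp=tip-Rt.apply([-3.5,0,63]); print(k,"tcp",tcp.round(1),rel(tcp,Rt))
print((Rt.inv().apply(-u)).round(3))
```

```text
mouth tri [503.1   8.4 199.1] model [498.9 8.6 197.2] [346.56501256 192.4210168 ] [314.73718551 194.18072893] [346.62344025 190.51306896]
25 tcp [450.7   8.1 270.4] (array([-1.91, -9.58,  1.09]), array([-0.25,  3.93, -0.14]))
8 tcp [460.4   8.2 256.5] (array([-1.88, -9.57,  2.79]), array([-0.25,  3.93, -0.14]))
-46 tcp [491.4   8.4 212.3] (array([-1.79, -9.55,  8.19]), array([-0.25,  3.93, -0.14]))
[-0.052 -0.     0.999]
```

Request:
{"fn": "play_rows", "kwargs": {
  "motion": [
    [[-1.9,-2,0,-0.2,2,-0.1],[-1.9,-4.5,0,-0.2,4,-0.1],[-1.9,-7,0,-0.2,4,-0.1],[-1.9,-9.6,0.5,-0.2,4,-0.1],[-1.9,-9.6,1.1,-0.2,4,-0.1]]
  ]
}}

```text
time: 10.8
tool_pos: [489.8, 13.9, 271.0]
tcp_rot: [-179.8, -36.3, 0.7]
ft_force: [-0.5, 1.2, -1.8]
finger_gap: 20.6
grip_force: 49.6
```

Request:
{"fn": "play_rows", "kwargs": {
  "motion": [
    [[0,0,0,0,0,0],[0,0,0,0,0,0],[0,0,0,0,0,0]]
  ]
}}

```text
time: 11.1
tool_pos: [489.7, 8.3, 270.6]
tcp_rot: [-179.9, -36.2, 0.3]
ft_force: [0.6, 0.2, -0.3]
finger_gap: 20.6
grip_force: 49.6
```

Run:
```python
from pin import *
s,R,P,S=run();T=optics.snapshot("top");print(P,s['tcp_rot'].round(2))
tip=P+R.apply([-3.5,0,63.]);col=P+R.apply([-1,0,17.])
for n,I in(("S",S),("T",T)):
  a,b=proj(I,tip),proj(I,col);print(n,"pred tip",a.round(1),"col",b.round(1))
  x0,y0=(np.minimum(a,b)-[16,10]).astype(int);x1,y1=(np.maximum(a,b)+[16,10]).astype(int)
  print(x0,y0)
  for v in range(y0,y1):
    row=I["pixels"][v,x0:x1].astype(int)
    print(v,''.join('R' if (p[0]>90 and p[0]>2.2*p[1]) else ('B' if p[2]>1.5*p[0] and p[2]>90 else ('g' if p[1]>1.35*p[0] else ('k' if p.mean()<60 else str(min(9,int(p.mean()//26)))))) for p in row))
```

```text
[489.73231149   8.29318371 270.60806692] [-179.91  -36.25    0.31]
S pred tip [322.  184.8] col [313.9 171.1]
297 161
161 kkk2RRRR3443kkkkkkk2k2678888888878888888
162 kkk2RRRR33443kkkkkkkk3788888888888888888
163 kkkk2RRRR24442kkkkkkk3788888888888888888
164 kkkkkkRRRR3443kkkkkkk3788888888888888888
165 kkkkkkkkkR23443kkkkk23788888888888888888
166 kkkkkkkRRRR34442kkk333788888888888888888
167 kkkkkkkkRRRR34432k3323788888888888888888
168 kkkkkkkkkkRR23443343k3788888888888888888
169 kkkkkkkkkkRRR234444323788888888888888888
170 kkkkkkkkkkRRRR2343R423788888888888888888
171 kkkkkkkkkkkkkRRRRR3424788888888888888888
172 kkkkkkkkkkkkRRRRR34324788888888888888878
173 kkkkkkkkkkkkRR33344334788888888888888878
174 kkkkkkkkkkkkk233344445788887788888888888
175 kkkkkkkkkkkgkkkk334445788777777877787888
176 kkkkkkkkkkkkkkkkk34444677777777777777788
177 553kkkkkkkkkkkkkkk3444477777777777777788
178 8753kkkkkkkkkkkkkk3444567777777777777888
179 878653kkkkkkkkkkkkk344456777777777777877
180 68998532kkkkkkkkkkk34444467777777777764g
181 57899644443kkkkkkk24444446777776765gggBB
182 3457865567653kkkkkk2234445667643g
[... 917 characters left out ...]
8864gBBBBBBBBBBB
180 67643BBBBB467777777644gBBBBBBBBBB
181 66643BBBBB4566666665544gBBBBBBBBB
182 67643BBBB455555555555554BBBBBBBBB
183 6764BBBBB455555555545554BBBBBBBBB
184 6775BBBBBB55555555544554gBBBBBBBB
185 6775BBBBBB55555555445555gBBBBBBBB
186 5775BBBBBB555555544455654BBBBBBBB
187 5775BBBBBB5555554444455544gBBBBBB
188 5775BBBBBB55555443333444454gBBBBB
189 57753BBBBB4555433RRRR3344554BgBBB
190 57753BBBBB455532RRRRRR234554gggBB
191 57764BBBBB345532RRRRRR2245543ggBB
192 57764BBBB2245532RRRRRRR2345432gBB
193 57764BBBB2245532RRRRRRR2345432ggB
194 56764BBBB2234433RRRRRRR234432kggB
195 5665BBBBB2233333RRRRRRR233332kggB
196 4555BBBBBkk2222RRRRRRRRR3322kkggg
197 3333BBBB2kkkkk2RRRRRRRRR22kkkkkgg
```

Run:
```python
from pin import *
s=sensors.sense();print(s['joint_pos'].round(1))
u=Ro.from_euler('z',.5,degrees=True).apply([-np.sin(np.radians(35)),0,np.cos(np.radians(35))])
Rt=Ro.from_euler('xyz',[180,-38,.5],degrees=True);print(rel(np.array([501,8.5,198.2])+25*u-Rt.apply([-3.5,0,63]),Rt))
```

```text
[ -9.4 -51.1 133.2   6.6  62.2  79.1]
(array([-3.17, -0.  , -2.3 ]), array([ 0.03,  1.75, -0.17]))
```

The shoulder (j2) is at its limit, so the tool can't take the 35° tilt there. I'll put the pin back in its stand and regrasp with the fingers tilted about 20° toward the robot. Then the insertion only needs about 15° of tool tilt.

Run:
```python
from pin import *
print(rel([489,-60,300],[180,-20,.3]))
```

```text
(array([ 1.65,  6.82, -2.45]), array([-9.000e-02, -1.625e+01,  1.000e-02]))
```

Request:
{"fn": "play_rows", "kwargs": {
  "motion": [
    [[1,1,-2,0,-4,0],[1.6,2.5,-2.5,0,-8,0],[1.6,4,-2.5,0,-12,0],[1.6,5.5,-2.5,0,-16,0],[1.6,6.8,-2.5,0,-16,0]]
  ]
}}

```text
time: 11.7
tool_pos: [489.2, -60.3, 300.3]
tcp_rot: [-179.9, -20.1, 0.4]
ft_force: [-0.1, -0.4, -0.5]
finger_gap: 20.7
grip_force: 49.5
```

Run:
```python
from pin import *
print(sensors.sense()['tool_pos'],sensors.sense()['tcp_rot'],rel([456,-222.2,250],[180,0,.3]))
```

```text
[489.18883541 -60.31136829 300.26332208] [-179.8998382   -20.09725054    0.35127635] (array([-4.94, 16.17,  3.52]), array([ -0.11, -20.1 ,   0.07]))
```

Request:
{"fn": "play_rows", "kwargs": {
  "motion": [
    [[-1.2,4,1,0,-5,0],[-2.5,8,2,0,-10,0],[-3.7,12,3,0,-15,0],[-4.9,16.2,3.5,-0.1,-20.1,0],[-4.9,16.2,3.5,-0.1,-20.1,0]]
  ]
}}

```text
time: 12.2
tool_pos: [454.0, -225.2, 245.2]
tcp_rot: [-179.9, 0.4, 0.2]
ft_force: [-0.4, 0.4, -0.8]
finger_gap: 21.1
grip_force: 49.6
```

Request:
{"fn": "play_rows", "kwargs": {
  "motion": [
    [[0,0,3,0,0,0],[0,0,6,0,0,0],[0,0,9,0,0,0],[0,0,9,0,0,0],[0,0,9,0,0,0]]
  ]
}}

```text
time: 12.7
tool_pos: [455.9, -220.8, 160.3]
tcp_rot: [-180.0, -0.1, 0.4]
ft_force: [0.0, -0.1, 0.3]
finger_gap: 20.8
grip_force: 49.6
```

Run:
```python
from pin import *
s,R,P,S=run();print(P,s['tcp_rot'],rel([456.7,-222.7,71],[180,0,.3]))
print("tip",proj(S,P+R.apply([0,0,62.])),"stand top",proj(S,[455,-221.5,55]))
for v in range(258,310):
    print(v,''.join('R' if (p[0]>90 and p[0]>2.2*p[1]) else ('g' if p[1]>1.35*p[0] else ('k' if p.mean()<50 else str(min(9,int(p.mean()//26))))) for p in S["pixels"][v,342:392].astype(int)))
```

```text
[ 455.87119849 -220.79424006  160.3364822 ] [-1.79987953e+02 -1.28898020e-01  4.23069304e-01] (array([-0.04,  0.14,  9.06]), array([ 0.07, -0.25,  0.14]))
tip [366.20143303 280.80679856] stand top [364.7303313  299.48874927]
258 55544gggggggggggggg2RRRRRRRRRR3ggggggggggggggggggg
259 543ggggggggggggggggg2RRRRRRRRR3ggggggggggggggggggg
260 3ggggggggggggggggggg33RRRRRRR3gggggggggggggggggggg
261 gggggggggggggggggggg3444343333gggggggggggggggggggg
262 ggggggggggggggggggggg444454444gggggggggggggggggggg
263 gggggggggggggggggggggg444444gggggggggggggggggggggg
264 gggggggggggggggggggggg44444ggggggggggggggggggggggg
265 gggggggggggggggggggggg34444ggggggggggggggggggggggg
266 gggggggggggggggggggggg44444ggggggggggggggggggggggg
267 gggggggggggggggggggggg44444ggggggggggggggggggggggg
268 gggggggggggggggggggggg44444ggggggggggggggggggggggg
269 gggggggggggggggggggggg44444ggggggggggggggggggggggg
270 gggggggggggggggggggggg44443ggggggggggggggggggggggg
271 gggggggggggggggggggggg44443ggggggggggggggggggggggg
272 gggggggggggggggggggggg4444gggggggggggggggggggggggg
273 gggggggggggggggggggggg4444gggggggggggggggggggg
[... 1284 characters left out ...]
566654444444444444444444444444gggggggggg
298 gggggggggg666654444444444444444444444444gggggggggg
299 ggggggggg6666544444444444444444444444443gggggggggg
300 gggggggg56666544444443444444444444444443gggggggggg
301 gggggggg66666654444433444334444444444433gggggggggg
302 ggggggg666676654444444444334444444444433gggggggggg
303 gggggg5666666654444444444444444444444333gggggggggg
304 gggggg5666666665444444444444444444444333gggggggggg
305 gggggg4445666665444444444444444444443333gggggggggg
306 gggggg3444445566544444444444444444433333gggggggggg
307 gggggg4444444444544444444444444444433333gggggggggg
308 gggggg3344444344444444444444444444333332gggggggggg
309 ggggg3344343444334444444444444444433333ggggggggggg
```

Request:
{"fn": "play_rows", "kwargs": {
  "motion": [
    [[0,0.1,2,0,0,0],[0,0.1,3.5,0,0,0],[0,0.1,4.6,0,0,0],[0,0.1,5.4,0,0,0],[0,0.1,6,0,0,0]]
  ]
}}

```text
time: 13.25
tool_pos: [456.3, -221.7, 99.4]
tcp_rot: [180.0, -0.1, 0.5]
ft_force: [0.3, -0.5, -1.1]
finger_gap: 20.7
grip_force: 49.6
```

Request:
{"fn": "play_rows", "kwargs": {
  "motion": [
    [[0,0,0.6,0,0,0],[0,0,1.2,0,0,0],[0,0,1.8,0,0,0],[0,0,2.3,0,0,0],[0,0,2.7,0,0,0]]
  ]
}}

```text
time: 13.75
tool_pos: [456.3, -221.8, 72.4]
tcp_rot: [180.0, -0.1, 0.5]
ft_force: [-0.3, -2.6, -0.0]
finger_gap: 20.9
grip_force: 49.6
```

Request:
{"fn": "play_rows", "kwargs": {
  "motion": [
    [[0,0,0,0,0,0],[0,0,0,0,0,0]]
  ]
}}

```text
time: 13.95
tool_pos: [456.2, -221.8, 72.7]
tcp_rot: [180.0, -0.1, 0.5]
ft_force: [-0.0, -2.3, -3.0]
finger_gap: 20.5
grip_force: 49.5
```

Request:
{"fn": "play_rows", "kwargs": {
  "motion": [
    [[0,0,0,0,0,0],[0,0,0,0,0,0],[0,0,0,0,0,0]]
  ],
  "jaw": 0.55
}}

```text
time: 14.25
tool_pos: [456.4, -221.5, 72.9]
tcp_rot: [180.0, -0.1, 0.5]
ft_force: [0.6, 0.9, 0.2]
finger_gap: 47.2
grip_force: 0.0
```

Run:
```python
from pin import *
print(sensors.sense()['finger_gap'],rel([448.6,-221.8,70.4],[180,20,.5]))
T=optics.snapshot("top");S=optics.snapshot("scene");b,sb=red(S,350,262,382,306);print(b,sb,onz(S,*b,82.5))
```

```text
47.21085598638498 (array([-0.78,  0.03,  0.25]), array([-0.000e+00, -2.014e+01, -2.000e-02]))
[365.10599078 287.70046083] [360 277  11  23 217] [ 454.73673043 -220.38222      82.5       ]
```

Request:
{"fn": "play_rows", "kwargs": {
  "motion": [
    [[-0.27,0,-0.05,0,-6.7,0],[-0.53,0,0.05,0,-13.4,0],[-0.8,0,0.2,0,-20,0],[-0.8,0,0.2,0,-20,0],[-0.8,0,0.2,0,-20,0]]
  ]
}}

```text
time: 14.85
tool_pos: [448.4, -221.2, 69.6]
tcp_rot: [-179.9, 19.9, 0.5]
ft_force: [-0.1, -0.8, -0.3]
finger_gap: 46.9
grip_force: 0.0
```

Request:
{"fn": "play_rows", "kwargs": {
  "motion": [
    [[0,0,0,0,0,0],[0,0,0,0,0,0],[0,0,0,0,0,0],[0,0,0,0,0,0],[0,0,0,0,0,0]]
  ],
  "jaw": 0,
  "squeeze": 80
}}

```text
time: 15.35
tool_pos: [448.5, -222.1, 72.0]
tcp_rot: [179.9, 19.8, 0.4]
ft_force: [-0.8, -0.3, 7.0]
finger_gap: 20.0
grip_force: 78.2
```

Request:
{"fn": "play_rows", "kwargs": {
  "motion": [
    [[0,0,0,0,0,0],[0,0,0,0,0,0]]
  ]
}}

```text
time: 15.55
tool_pos: [448.5, -222.1, 72.0]
tcp_rot: [179.9, 19.8, 0.4]
ft_force: [-1.4, 0.8, 7.0]
finger_gap: 20.2
grip_force: 78.2
```

Run:
```python
from pin import *
S=optics.snapshot("scene");b,sb=red(S,350,262,382,306);print(b,sb)
print(sensors.sense()['joint_pos'].round(1))
```

```text
[363.70469799 286.34899329] [360 276  10  24 149]
[-25.9  18.2  92.5  -8.7  87.2  65.5]
```

Request:
{"fn": "play_rows", "kwargs": {
  "motion": [
    [[-0.5,0,-1.4,0,0,0],[-1.4,0,-3.8,0,0,0],[-2.7,0,-7.5,0,0,0],[-4.1,0,-11.3,0,0,0],[-5.5,0,-15,0,0,0]]
  ]
}}

```text
time: 16.1
tool_pos: [447.1, -221.4, 232.3]
tcp_rot: [-180.0, 19.9, 0.5]
ft_force: [0.5, -0.0, -1.2]
finger_gap: 20.1
grip_force: 78.9
```

Run:
```python
from pin import *
s,R,P,S=run()
R0=Ro.from_euler('xyz',[180,19.8,.4],degrees=True);t=R0.inv().apply(np.array([455,-222.1,9])-[448.5,-222.1,72]);z=R0.inv().apply([0,0,1]);print("tip in tool",t.round(1),"z",z.round(3))
a=proj(S,P+R.apply(t));b=proj(S,P+R.apply(t+46*z));print("pred tip",a,"col",b)
print(rel([470,-60,290],[180,-15,.5]))
x0=int(a[0])-16
for v in range(int(b[1])-4,int(a[1])+6):
    print(v,x0,''.join('R' if (p[0]>90 and p[0]>2.2*p[1]) else ('g' if p[1]>1.35*p[0] else ('k' if p.mean()<50 else str(min(9,int(p.mean()//26))))) for p in S["pixels"][v,x0:x0+34].astype(int)))
```

```text
tip in tool [27.5  0.  57.1] z [-0.339  0.    -0.941]
pred tip [367.81816635 249.91719871] col [369.40450744 228.58817715]
(array([  0.37, -16.23,  -5.52]), array([ 0.27, 34.38, -0.05]))
224 351 gggggggggggg21RRRRR334444444gggggg
225 351 gggggggggggg2RRRRRRR3334444ggggggg
226 351 gggggggggggg32RRRRRRRRR33ggggggggg
227 351 gggggggggggg33RRRRRRRRR2gggggggggg
228 351 ggggggggggggg333RRRRRR33gggggggggg
229 351 ggggggggggggg34444444433gggggggggg
230 351 gggggggggggggg444444444ggggggggggg
231 351 ggggggggggggggg4444444gggggggggggg
232 351 ggggggggggggggg344444ggggggggggggg
233 351 ggggggggggggggg34444gggggggggggggg
234 351 ggggggggggggggg34444gggggggggggggg
235 351 ggggggggggggggg34444gggggggggggggg
236 351 ggggggggggggggg44444gggggggggggggg
237 351 ggggggggggggggg44444gggggggggggggg
238 351 ggggggggggggggg44444gggggggggggggg
239 351 ggggggggggggggg44444gggggggggggggg
240 351 ggggggggggggggg44444gggggggggggggg
241 351 ggggggggggggggg44444gggggggggggggg
242 351 ggggggggggggggg44443gggggggggggggg
243 351 ggggggggggggggg44444gggggggggggggg
244 351 ggggggggggggggg44443gggggggggggggg
245 351 ggggggggggggggg4444ggggggggggggggg
246 351 ggggggggggggggg4444ggggggggggggggg
247 351 ggggggggggggggg4444ggggggggggggggg
248 351 ggggggggggggggg4444ggggggggggggggg
249 351 ggggggggggggggg4444ggggggggggggggg
250 351 ggggggggggggggg344gggggggggggggggg
251 351 gggggggggggggggg4ggggggggggggggggg
252 351 gggggggggggggggggggggggggggggggggg
253 351 5ggggggggggggggggggggggggggggggggg
254 351 4ggggggggggggggggggggggggggggggggg
```

Request:
{"fn": "play_rows", "kwargs": {
  "motion": [
    [[0,-3.2,-1.5,0,7,0],[0.1,-6.5,-3,0,14,0],[0.2,-9.7,-4.2,0.1,21,0],[0.3,-13,-5.5,0.2,28,0],[0.4,-16.2,-5.5,0.3,34.4,0]]
  ]
}}

```text
time: 16.65
tool_pos: [469.7, -58.5, 283.8]
tcp_rot: [-179.7, -15.1, 0.4]
ft_force: [0.7, 0.0, 0.0]
finger_gap: 20.0
grip_force: 79.0
```

```bash
cat > tgt.py <<'E'
from pin import *
M=np.array([501,8.5,198.2])
u=Ro.from_euler('z',.5,degrees=True).apply([-np.sin(np.radians(35)),0,np.cos(np.radians(35))])
Rt=Ro.from_euler('xyz',[180,-15.2,.5],degrees=True); t=np.array([27,0,58.])
def tcp(k):return M+k*u-Rt.apply(t)
E
python3 - <<'E'
from tgt import *
s=sensors.sense();print(s['tool_pos'],s['tcp_rot'])
print(tcp(20),rel(tcp(20),Rt),tcp(-46))
E
```

```text
[469.71167555 -58.51085537 283.78483934] [-179.73055106  -15.07014916    0.36951471]
[448.26806151   8.03981534 263.47488974] (array([-2.56, -6.66,  1.45]), array([-0.24,  0.13, -0.13])) [486.12266487   8.37016746 209.41085482]
```

Request:
{"fn": "play_rows", "kwargs": {
  "motion": [
    [[-2.6,0,0,-0.2,0,-0.1],[-2.6,-3,0,-0.2,0,-0.1],[-2.6,-6.7,0,-0.2,0,-0.1],[-2.6,-6.7,1.4,-0.2,0,-0.1],[-2.6,-6.7,1.4,-0.2,0,-0.1]]
  ]
}}

```text
time: 17.15
tool_pos: [445.5, 8.4, 259.1]
tcp_rot: [-179.9, -14.4, 0.6]
ft_force: [-1.0, -0.2, -1.4]
finger_gap: 20.2
grip_force: 79.0
```

Request:
{"fn": "play_rows", "kwargs": {
  "motion": [
    [[0,0,0,0,0,0],[0,0,0,0,0,0]]
  ]
}}

```text
time: 17.35
tool_pos: [446.4, 6.6, 261.2]
tcp_rot: [-179.9, -14.5, 0.4]
ft_force: [0.3, -0.8, -1.1]
finger_gap: 20.3
grip_force: 79.1
```

Run:
```python
from tgt import *
s,R,P,S=run();T=optics.snapshot("top");print(P,s['tcp_rot'],s['joint_pos'].round(1))
z=np.array([-.339,0,-.941])
for n,I in(("S",S),("T",T)):
  a,b=proj(I,P+R.apply(t)),proj(I,P+R.apply(t+46*z));print(n,"pred tip",a.round(1),"col",b.round(1),"mouth",proj(I,M).round(1),"inner",proj(I,M-28*u).round(1))
  x0,y0=(np.minimum(a,b)-[16,8]).astype(int);x1,y1=(np.maximum(a,b)+[14,14]).astype(int);print(x0,y0)
  for v in range(y0,y1):
    print(v,''.join('R' if (p[0]>90 and p[0]>2.2*p[1]) else ('B' if p[2]>1.5*p[0] and p[2]>90 else ('g' if p[1]>1.35*p[0] else ('k' if p.mean()<60 else str(min(9,int(p.mean()//26)))))) for p in I["pixels"][v,x0:x1].astype(int)))
```

```text
[446.44464301   6.55848106 261.19877458] [-179.9418022   -14.51366217    0.41445052] [ -7.4 -33.8 118.5   2.   80.9  82.1]
S pred tip [309.8 190.7] col [301.  177.3] mouth [314.  194.7] inner [319.1 202.3]
285 169
169 kk32kRRR24442kkkkkkkkkkkkkkkkkkkk37888
170 kk33kkkkk3443kkkkkkkkkkkkkkkkkkkk37888
171 kkk2kkkkR3443kkkkkkkkkkkkkkkkkkkk47888
172 kkk2kkkRR3443kkkkkkkkkkkkkkkkkkkk47888
173 kkkkkkkkk24442kkk33kkkkkkkkkkkkkk47888
174 kkkkkkkkkk3443223442kkkkkkkkkkkkk57888
175 kkkkkkkkkk3444344433kkkkkkkkkkkk257888
176 kkkkkkkkkk234443RR43kkkkkkkkkkkkk57877
177 kkkkkkkkkkk223RRR343kkkkkkkkkkkkk57777
178 kkkkkkkkkkk2RRRR3442kkkkkkkkkkkkk57777
179 kkkkkkkkk25543344443kkkkkkkkkkkk267777
180 kkkkkkkk2587555544443kkkkkkkkkk3477777
181 kkkkkkk3587656775444332kkkkkkk24577778
182 kkkkkk3687543357544444443kkkkkkk356677
183 kkkkk3687543323665444577643kkkkkk23356
184 Bgkk368753gg3g367654446888653kkkgggggg
185 BBB368753gggggg3564444579998754gBBBBBB
186 BB568753gggggggg33344445889998765BBBBB
187 B588653ggggg3ggg3334444456789999876gBB
188 588643gggggg43gg222544444BBB7899998764
189 78643gggggggggggggg343
[... 1125 characters left out ...]
6544433gggBBBBBB
200 776BBBBBB456776654443ggggggBgBB
201 665BBBBBBB5677654443222ggggggBB
202 765BBBBBB456665543333333334443g
203 7655B55555666544444455555555544
204 8876777777765444455555555555555
205 8888888888754445555555444445555
206 7888899987655555554444444444444
207 6667889876555554444444444444444
208 5556788765555444444444444444444
209 5555667655544444444444444444444
210 5555555544444444444444444455555
211 5565544455444444444444445556666
212 5665544555555554444444455555666
213 6665545555555555555555555555555
214 6665545555555555555555555555555
215 6666545666666666665555555555555
216 6666545666666666666666666665555
217 6766545666666666666666666666666
218 7776545666666666666666666666666
```

```bash
sed -i 's/501,8.5,198.2/502,8.5,198.5/' tgt.py
python3 - <<'E'
from tgt import *
for k in (12,4,-10,-28,-46):print(k,rel(tcp(k),Rt))
E
```

```text
12 (array([ 0.6 , -0.15,  0.59]), array([-0.03,  0.66, -0.1 ]))
4 (array([ 0.88, -0.15,  1.34]), array([-0.03,  0.66, -0.1 ]))
-10 (array([ 1.37, -0.15,  2.65]), array([-0.03,  0.66, -0.1 ]))
-28 (array([ 2.  , -0.15,  4.33]), array([-0.03,  0.66, -0.1 ]))
-46 (array([ 2.62, -0.15,  6.02]), array([-0.03,  0.66, -0.1 ]))
```

Request:
{"fn": "play_rows", "kwargs": {
  "motion": [
    [[0.6,-0.15,0.6,0,0.7,-0.1],[0.6,-0.15,0.6,0,0.7,-0.1],[0.9,-0.15,1.35,0,0.7,-0.1],[1.2,-0.15,2.2,0,0.7,-0.1],[1.2,-0.15,2.2,0,0.7,-0.1]]
  ]
}}

```text
time: 17.95
tool_pos: [463.4, 9.2, 240.9]
tcp_rot: [-179.9, -15.1, 0.6]
ft_force: [0.1, 0.3, -1.6]
finger_gap: 20.4
grip_force: 79.1
```

Run:
```python
from tgt import *
s=sensors.sense();print(s['ft_force'],s['wrist_torque'],s['tcp_rot'])
for k in (-5,-28,-46):print(k,rel(tcp(k),Rt))
```

```text
[ 0.12279359  0.29756111 -1.60429368] [0.05919863 0.16517211 0.02815116] [-179.93996762  -15.08893855    0.59113837]
-5 (array([ 0.08,  0.11, -0.23]), array([-0.08,  0.11,  0.09]))
-28 (array([0.87, 0.11, 1.94]), array([-0.08,  0.11,  0.09]))
-46 (array([1.48, 0.11, 3.63]), array([-0.08,  0.11,  0.09]))
```

Request:
{"fn": "play_rows", "kwargs": {
  "motion": [
    [[0.15,0.1,0.2,0,0,0],[0.3,0.1,0.6,0,0,0],[0.5,0.1,1.0,0,0,0],[0.65,0.1,1.4,0,0,0],[0.8,0.1,1.8,0,0,0]]
  ]
}}

```text
time: 18.45
tool_pos: [476.1, 8.4, 227.0]
tcp_rot: [-179.9, -15.2, 0.6]
ft_force: [-1.0, 1.0, -0.2]
finger_gap: 20.3
grip_force: 79.1
```

Run:
```python
from tgt import *
s=sensors.sense();print(s['ft_force'],s['wrist_torque'],s['tcp_rot'])
for k in (-28,-46):print(k,rel(tcp(k),Rt))
```

```text
[-0.98499402  0.96958078 -0.16833187] [0.22995996 0.42761145 0.04837288] [-179.94584994  -15.19643641    0.5929136 ]
-28 (array([0.  , 0.01, 0.27]), array([-0.08,  0.  ,  0.09]))
-46 (array([0.61, 0.02, 1.96]), array([-0.08,  0.  ,  0.09]))
```

Request:
{"fn": "play_rows", "kwargs": {
  "motion": [
    [[0.1,0,0.4,0,0,0],[0.2,0,0.75,0,0,0],[0.35,0,1.1,0,0,0],[0.45,0,1.4,0,0,0],[0.55,0,1.65,0,0,0]]
  ]
}}

```text
time: 18.95
tool_pos: [485.8, 8.4, 212.7]
tcp_rot: [-180.0, -15.2, 0.6]
ft_force: [-1.4, -0.0, -1.0]
finger_gap: 20.1
grip_force: 79.1
```

Run:
```python
from tgt import *
s=sensors.sense();print(s['ft_force'],s['wrist_torque'],s['tcp_rot'])
for k in (-46,):print(k,rel(tcp(k),Rt))
```

```text
[-1.4423645  -0.03946969 -0.9764504 ] [0.227721   0.39724718 0.02273987] [-179.95709742  -15.21401373    0.59482139]
-46 (array([0.05, 0.01, 0.33]), array([-0.07, -0.01,  0.09]))
```

Going in without force. About 3 mm left by my estimate, so I'll press on until there's contact.

Request:
{"fn": "play_rows", "kwargs": {
  "motion": [
    [[0.05,0,0.2,0,0,0],[0.1,0,0.35,0,0,0],[0.15,0,0.5,0,0,0],[0.15,0,0.5,0,0,0]]
  ]
}}

```text
time: 19.35
tool_pos: [488.1, 8.4, 209.4]
tcp_rot: [-180.0, -15.2, 0.6]
ft_force: [-10.5, 0.6, 7.3]
finger_gap: 20.3
grip_force: 80.6
```

Run:
```python
from tgt import *
s=sensors.sense();print(s['ft_force'],s['wrist_torque'],rel(tcp(-46),Rt))
```

```text
[-10.46174991   0.64079569   7.30416756] [0.11905865 1.40745882 0.07833604] (array([-0.08,  0.  , -0.06]), array([-0.06,  0.02,  0.1 ]))
```

Request:
{"fn": "play_rows", "kwargs": {
  "motion": [
    [[0.05,0,0.15,0,0,0],[0.1,0,0.3,0,0,0],[0.15,0,0.4,0,0,0],[0.15,0,0.4,0,0,0]]
  ]
}}

```text
time: 19.75
tool_pos: [488.7, 8.4, 209.3]
tcp_rot: [180.0, -15.0, 0.6]
ft_force: [-52.2, 1.7, 46.9]
finger_gap: 20.2
grip_force: 86.0
```

Run:
```python
from tgt import *
s,R,P,S=run();print(s['ft_force'],s['wrist_torque'],rel(tcp(-46),Rt))
m=M+u*0
print("mouth px",proj(S,m),"col top",proj(S,m+5*u),"gap3",proj(S,m+3*u))
for v in range(174,206):
    print(v,''.join('R' if (p[0]>90 and p[0]>2.2*p[1]) else ('B' if p[2]>1.5*p[0] and p[2]>90 else ('g' if p[1]>1.35*p[0] else ('k' if p.mean()<60 else str(min(9,int(p.mean()//26)))))) for p in S["pixels"][v,295:335].astype(int)))
```

```text
[-52.18803692   1.74190213  46.86383864] [0.25358503 6.54360508 0.14240963] (array([-0.14, -0.  , -0.08]), array([-0.03,  0.2 ,  0.14]))
mouth px [314.32975971 194.5039935 ] col top [313.40545203 193.12477895] gap3 [313.77580205 193.67740027]
174 kkkkkkkkkkkkkkkkkkkkkkkkkkk2677888888788
175 kkkkkkkkkkkkkkkkkkkkkkkkkkk4777777777778
176 kkkk233kkkkkkkkkkkkkkkkkk246777777777777
177 k2554442kkRkkkkkkkkkkkkk4467777777777777
178 2587542kkRRRkkkkkkkkkkk36777777777777778
179 5887752kRRRRkkkkkkkkkk257777777777777788
180 8768853RRRRR2kkkkkkkkk367777777777777777
181 7657864RRRRR333kkkkkkk477778777776775ggg
182 5434554RRRRR3443kkkkkk356677777643ggBBBB
183 4332243RRRRR3443kkkkkkk223565gggBBBBBBBB
184 gggg3443RRRR3443kkkkkkggggggBBBBBBBBBBBB
185 ggggg232RRRR23442kkkkkgggBBBBBBBBBBBgggg
186 gggggg33RRRRR3443kkkkkggBBBBBBBggggggkkk
187 gg3ggg33kRRRR3443kkkkkkg5gBBgggggkkkkkkk
188 g343gg332kRRR24432kkkkk587643kkkkkkkkkkk
189 ggggggg32kkRR24442kkkk25898753kkkkkkkkkk
190 gggggggg2kkRRR4442kkkk2689998532kkkkkkkk
191 gggggggggggkkk3442kkk24688999643442kkkkk
192 gggggggggggB3234432234578888865577643kkk
193 33ggggg2kkBBB324444433467876677779986533
194 23gggg2kkBBBBB234443R3567765567689999876
195 33ggggkkkBBBB43RR3RR34577654454467888898
196 3ggggkkkBBBB3343333345676544444445677887
197 43gggkkkgBBB3454444445665444444445666666
198 554g332kkgB34455555555544444444444455555
199 4443443ggggB3455555555444444444444444444
200 gggggggggggg3344555554444454444444444444
201 ggggggggggggB333445544444454444444444445
202 gggggggggggggB33334444444444444445544445
203 ggggggg2gggggg33333444444444444446655445
204 ggggggg33gg33gB3333344444444444457765445
205 gggggggggg3443BB333344444444444446765444
```

The pin has stopped against 70 N, at the expected depth with the collar on the block. I'll relax the push, release and back out along the pin axis.

Request:
{"fn": "play_rows", "kwargs": {
  "motion": [
    [[-0.1,0,-0.35,0,0,0],[-0.15,0,-0.5,0,0,0],[-0.15,0,-0.5,0,0,0]]
  ]
}}

```text
time: 20.1
tool_pos: [488.1, 8.4, 209.6]
tcp_rot: [-180.0, -15.2, 0.6]
ft_force: [-1.8, -0.3, -0.3]
finger_gap: 20.3
grip_force: 79.2
```

Request:
{"fn": "play_rows", "kwargs": {
  "motion": [
    [[0,0,0,0,0,0],[0,0,0,0,0,0],[0,0,0,0,0,0],[0,0,0,0,0,0]]
  ],
  "jaw": 0.55
}}

```text
time: 20.5
tool_pos: [488.4, 8.3, 209.7]
tcp_rot: [-180.0, -15.2, 0.6]
ft_force: [-0.7, 0.6, -0.2]
finger_gap: 46.6
grip_force: 0.0
```

Request:
{"fn": "play_rows", "kwargs": {
  "motion": [
    [[-0.7,0,-2,0,0,0],[-1.8,0,-5,0,0,0],[-3.2,0,-9,0,0,0],[-3.2,0,-12,0,0,0]]
  ]
}}

```text
time: 20.9
tool_pos: [424.6, 7.7, 318.8]
tcp_rot: [-180.0, -15.3, 0.6]
ft_force: [0.4, 0.1, 0.9]
finger_gap: 47.0
grip_force: 0.0
```

Request:
{"fn": "play_rows", "kwargs": {
  "motion": [
    [[0,4,0,0,0,0],[0,8,0,0,0,0],[0,12,0,0,0,0],[0,16,0,0,0,0],[0,16,0,0,0,0]]
  ]
}}

```text
time: 21.4
tool_pos: [426.8, -156.7, 316.4]
tcp_rot: [180.0, -15.2, 0.3]
ft_force: [0.2, -0.9, -0.0]
finger_gap: 46.8
grip_force: 0.0
```

Run:
```python
from tgt import *
s,R,P,S=run();T=optics.snapshot("top");print(P,s['joint_pos'].round(1))
for k in (0,5,50):print(k,proj(S,M+k*u).round(1),proj(T,M+k*u).round(1))
for v in range(164,206):
    print(v,''.join('R' if (p[0]>90 and p[0]>2.2*p[1]) else ('B' if p[2]>1.5*p[0] and p[2]>90 else ('g' if p[1]>1.35*p[0] else ('k' if p.mean()<60 else str(min(9,int(p.mean()//26)))))) for p in S["pixels"][v,292:340].astype(int)))
b,sb=red(T,330,180,362,222);print("top red",b,sb)
o=cv2.imread("pics/top0.png")[:,:,::-1].astype(int)
for n,(a,c,d,e) in dict(roll=(115,140,422,448),eraser=(243,262,377,402),cut=(217,238,187,235)).items():
  df=np.abs(T["pixels"][a:c,d:e].astype(int)-o[a:c,d:e]).max(2);print(n,df.max(),(df>35).sum())
h=cv2.cvtColor(T["pixels"],cv2.COLOR_RGB2HSV)[165:205,215:255];m=(h[...,2]<75).astype(np.uint8)
k,l,st,c=cv2.connectedComponentsWithStats(m);print(st[1:],c[1:]+[215,165])
```

```text
[ 426.8015635  -156.6657794   316.37922663] [-33.4 -31.5 111.5   8.3  87.3  56.9]
0 [314.3 194.5] [346.6 191. ]
5 [313.4 193.1] [346.7 192. ]
50 [304.8 180.4] [347.7 200.7]
164 kkkkkkkkkkkkkkkkkkkkkkkkkk27888863kkkkkkkk378888
165 kkkkkkkkkkkkkkkkkkkkkkkkkk37888853kkkkkkk2578888
166 kkkkkkkkkkkkkkkkkkkkkkkkkk378888542kkkk245788888
167 kkkkkkkkkkkkkkkkkkkkkkkkkk3788886532k24578888888
168 kkkkkkkkkkkkkkkkkkkkkkkkkk3788888865557888888888
169 kkkkkkkkkkkkkkkkkkkkkkkkkk3788888888888888888888
170 kkkkkkkkkkkkkkkkkkkkkkkkkk3788888888888888888888
171 kkkkkkkkkkkkkkkkkkkkkkkkkk4788888888888888888888
172 kkkkkkkkkkkkkkkkkkkkkkkkkk4788888888888888888888
173 kkkkkkkkkkkkkkkkkkkkkkkkkk4788888888888888888888
174 kkkkkkkkkkkkkkkkkkkkkkkkkk5788888888888888888888
175 kkkkkkkkkkkkkkkkkkkkkkkkkk5788887888888888888888
176 kkkkkkkkkkkkkkkkkkkkkkkkkk5788877777888888888888
177 kkkk2553kkkkkkkkkkkkkkkkkk5778777777777788888888
178 kkk258853kkkRRRRkkkkkkkkk25777777777777888888887
179 kk26888874RRRRRRRkkkkkkkk26777777777788888877775
180 k258778986RRRRRRRkkkkkkk34788777777777877775gggB
181 358765787RRRRRRRRRkkkk
[... 741 characters left out ...]
RR4578865445446788989863222
196 3343ggggkkkBBBB333RRRR44677654444444567888754332
197 44344gggkkkBBBB344333445776544444444566677666543
198 ggg554g432kkBB3455544556765444444444445555556665
199 ggg5443443gggBB445555567754444444444444444456665
200 23ggggggggggggB334455566544445444444444444556665
201 33gggggggggggggB33444565444445444444444444566665
202 3gggggggggggggggB3334444444444444444555444577655
203 gggggggggg2gggggg3333444444444444445665545677655
204 gggggggggg33gg33BB333334444444444445776544566555
205 ggggggggggggg3343BB33334444444444444676544455545
top red [347.49425287 198.87356322] [344 192   9  14  87]
roll 42 1
eraser 58 97
cut 6 0
[[ 15  20  22   6 116]] [[240.9137931  187.84482759]]
```

The pin handle's end shows at (304.5,180), where a home pin is predicted at (304.8,180.4). One more check, on the eraser, since the arm's shadow may explain the difference there.

Run:
```python
from tgt import *
o=cv2.imread("pics/scene0.png")[:,:,::-1];ot=cv2.imread("pics/top0.png")[:,:,::-1]
def w(I,a,b,c,d):
  p=I[a:b,c:d].astype(int);m=(p.min(2)>np.percentile(p.min(2),85));q=np.argwhere(m).mean(0);h=cv2.cvtColor(I[a:b,c:d],cv2.COLOR_RGB2HSV);m2=(h[...,0]>80)&(h[...,0]<100)&(h[...,1]>90)&(h[...,2]>h[...,2].max()*.55);return q.round(2),np.argwhere(m2).mean(0).round(2)
for I,J,n in((o,optics.snapshot("scene")["pixels"],"scene"),):print(n,w(I,294,318,284,310),w(J,294,318,284,310),np.abs(I[294:318,284:310].astype(int)-J[294:318,284:310]).max())
J=optics.snapshot("top")["pixels"];d=np.abs(J[238:266,372:408].astype(int)-ot[238:266,372:408]).max(2)
for r_ in d[::2]:print(''.join('#' if x>35 else '.' for x in r_))
print(sensors.sense()["time"])
```

```text
scene (array([14.31, 14.15]), array([ 8.59, 11.71])) (array([13.48, 13.8 ]), array([ 7.74, 11.33])) 187
....................................
....................................
....................................
....................................
....................................
.......................#####........
......................#######.......
......................#######.......
....................#########.......
..................##########........
..................##########........
.....................#####..........
....................................
....................................
21.6
```

Run:
```python
from tgt import *
o=cv2.imread("pics/scene0.png")[:,:,::-1].astype(int);J=optics.snapshot("scene")["pixels"].astype(int)
for I in (o,J):
  for v in range(294,318):print(v,''.join('W' if p.min()>150 else ('T' if p[1]>110 and p[1]>p[0]+25 else ('k' if p.mean()<50 else '.')) for p in I[v,280:314]))
ot=cv2.imread("pics/top0.png")[:,:,::-1].astype(int);K=optics.snapshot("top")["pixels"].astype(int)
for v in (248,251,254):print(v,ot[v,376:404].mean(1).astype(int).tolist(),K[v,376:404].mean(1).astype(int).tolist())
```

```text
294 TTTTTTTTTTTTTTT.TTTTTTTTTTTTTTTTTT
295 TTTTTTTTTTT.TTT.T.T..TTTTTTTTTTTTT
296 TTTTTTTTTTTTTTTTTTTTT.TTTTTTTTTTTT
297 TTTTTTTTTTTTTTTTTTTTTTTTTTTTTTTTTT
298 TT.TTTTTTTTTTTTTTTTTTTTTTTTTTTTTTT
299 TTTTTTTTTTTTTTTTTTTTTTTTTTTTTTTTTT
300 TTTTTTTTTTTTTTTTTTTTTTTTTTTTTTTTTT
301 TTTTTTT.TTTTTTTTTTTTTTTTTTTTTTTTTT
302 TTTTTTT.TTTTTTTTTTTTTTTTTTTTTTTTTT
303 TTTTTTT.TTTTTTTTTTTTWWWTTTTTTTTTTT
304 TTTTTTTT.TTTTTWWWWWWWWWWTTTTTTTTTT
305 TTTTT.T..TTWWWWWWWWWWWWWWTTTTTTTTT
306 TTTTTTTT.TWWWWWWWWWWWWWWWTTTTTTTTT
307 TTTTTTTTT..WWWWWWWWWWWWWWTTTTTTTTT
308 TTTTTTTT...WWWWWWWWWWWWWWWTTTTTTTT
309 TTTTTTTTTTTWWWWWWWWWWWWWWWTTTTTTTT
310 TTTTTTTTTTT.WWWWWWWWWWWWWWWTTTTTTT
311 TTTTTTTTTTT.WWWWWWWWWWWWWWWTTTTTTT
312 TTTTTTTTTTT.WWWWWWWWWWWWWTTTTTTTTT
313 TTTTTTTTTTTT.WWWWWTTTTTTTTTTTTTTTT
314 TTTTTTTTTTTT.WTTTTTTTTTTTTTTTTT...
315 TTTTTTTTTTTTT.TTTTTTTTTTTTTTT.....
316 TTTTTTTTTTTTT.TTTTTTTTTT.T.T......
317 TTTTTTTTTTTTTTTTTTT.TT............
294 TTTTTTTTTTTTTTTTTTTTTTTTTTTTTTTTTT
295 TTTTTTTTTTTTTTTTTTTTTTTTTTTTTTTTTT
296 TTTTTTTTTTTTTTTTTTTTTTTTTTTTTTTTTT
297 TTTTTTTTTTTTTTTTTTTTTTTTTTTTTTTTTT
298 TTTT
[... 897 characters left out ...]
02, 93, 90, 88] [89, 102, 130, 154, 164, 165, 164, 165, 164, 164, 165, 178, 207, 231, 238, 238, 234, 222, 196, 167, 148, 132, 110, 90, 75, 65, 66, 63]
251 [97, 124, 151, 165, 169, 170, 170, 168, 169, 172, 189, 214, 234, 241, 242, 242, 242, 242, 242, 242, 242, 241, 236, 214, 156, 105, 93, 94] [96, 123, 150, 163, 166, 169, 167, 166, 167, 170, 186, 212, 233, 240, 239, 236, 226, 214, 203, 202, 200, 198, 187, 158, 114, 78, 69, 68]
254 [84, 86, 92, 98, 109, 120, 133, 143, 157, 180, 213, 235, 241, 242, 242, 242, 242, 242, 242, 242, 242, 238, 221, 165, 113, 90, 87, 90] [84, 86, 91, 98, 107, 118, 131, 144, 155, 177, 213, 234, 238, 232, 220, 209, 204, 203, 203, 202, 200, 192, 165, 121, 81, 63, 63, 66]
```

The eraser's edges are unchanged, so the difference is only shadow. Handing in.

```bash
python3 -c "
from bench import job
print(job.hand_in())"
```

```text
the job is handed in; nothing more can be done
None
```

The fixture is at about 30°, the pin is home in the yellow notch with its collar on the bushing, the gripper is clear, and the job is handed in; the roll, cutters and eraser did not move, but the tall look-alike pin fell over on the bench during the run, cause not seen.

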